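# Stop the herb sifter and draw its long paddle out through the cover

### The arm

A 7-joint arm with a two-finger parallel gripper is mounted at the origin on the work surface. World frame = base frame: x ahead of the robot, y to its left, z up, the work surface at z = 0. Lengths are in m, angles in rad, forces in N, time in s.
With the tool pointing down it reaches from about 0.425 to 1.025 m from the base axis. Payload 9.4 kg.
Tool frame: the origin (TCP) lies at the centre of the arm's flange, where the gripper is bolted on; the fingertips stand 186 mm ahead of it and the grasp point (between the pads) lies 167 mm ahead of it; z points along the fingers, y is the line along which they close (so a half turn about z gives the same grasp; the last joint's range is limited). The gripper opens to 93 mm and grips with 3 to 60 N. Pads are 15 mm wide; open, the fingers measure 128 mm over their backs; the gripper's body (75 mm by 188 mm) begins 65 mm behind the grasp point.
Start: joints at [-1.377, 0.599, -0.003, 1.599, 0.002, 0.943, -0.08], TCP at [0.194, 0.699, 0.405] pointing down, gripper open.
Joint ranges: [-2.57, 2.57], [-0.35, 1.97], [-1.29, 1.29], [0.11, 2.56], [-1.05, 4.19], [0.11, 1.86], [-2.63, 2.63]. Speed limits (rad/s): [2.22, 2.22, 3.01, 3.01, 3.14, 3.14, 3.14].

### API

Orientations are given as [roll, pitch, yaw] about the fixed x, y, z axes, in that order (R = Rz(yaw) Ry(pitch) Rx(roll)).
In Python, from plant import monitor, eyes, r gives the robot as it stands.
- The arm moves only by the shell command python3 -m handwheel 'ROWS'. ROWS is JSON, a list of rows, each a list of 7 numbers: the shift along the tool's x, y, z in mm, then the turn, a rotation vector about the tool's x, y, z in rad, then the opening, from 0 (shut) to 1 (fully open). A call has 1 to 5 rows; each row is the pose to reach, as a shift and turn from the pose commanded when the call began, along the tool's axes at that moment; what a row does not reach only later rows make up. A row lasts 1/8 s, in which the tool goes at most 62.5 mm and 10.7 degrees, less where a joint would pass 70% of its speed; a pose out of reach is approached as far as the arm can. A call with a gripper value outside its range is refused whole. The fingers move at their own pace and stop on an object; the grip force is fixed at half the most. Time passes only in rows, so rows that repeat a pose let the fingers close. It gives the time, the measured TCP pose, the force, the opening and the grip force at its end, in the units of the state.
- monitor.get_state(): the state, without advancing time (a new reading comes with each control period).
- eyes.get_image(name): name is "side" or "top"; returns a dict with "img" (384x512x3 uint8, red, green, blue), "K" (3x3 intrinsics, pixels), "k1" (the pictures are not rectified: a ray, as slopes to the right and down, at radius r is drawn at 1 + k1 r^2 times it, then the intrinsics apply), "rvec" (rotation vector, rad) and "tvec" (3), from world to camera coordinates, as OpenCV has them. Camera axes: x right, y down, z forward; pixel columns grow to the right and rows downward; lengths in m; the calibration is good to about 2 mm. A picture is of the moment at which its call begins. There is no depth.
- r.sign_off(): hands the job in; it is judged then, once.
The state is a dict: "time": time; "q": joint angles; "qd": joint speeds; "joint_efforts": joint torques, N m; "eef_pos": TCP position; "ee_rot": TCP orientation; "wrist_force": force on the tool from outside, world axes, zero at the start; "torque": the same for the moment, N m; "grip_width": opening from 0.0 (shut) to 1.0 (fully open); "grip_force": force on a finger pad.
Only numpy, scipy, OpenCV 4.12 (cv2) and the standard library are available. Lean on these libraries where they do the work, as an engineer would, in place of code of your own. Each camera call takes 0.05 s, during which the arm holds its last target. There are 200 camera calls.

### The job

First make the herb sifter safe: on the grey control box, press the sprung selector knob all the way down, turn it clockwise (seen from above) as far as it goes while it is down, and let it spring back up. Only then reach through the yellow-edged opening in the sifter's cover and take out the long wooden paddle lying inside; it is longer than the opening, so tilt it and draw it out handle end first. Finish while still holding the paddle still in the gripper, with every part of it at least 4 cm above the sifter's cover and touching nothing else, and without pushing the jars, mug or spoon about.

Things in the scene. Friction and masses are not known exactly. Their poses are not given: they have to be found in the camera images.
- control: Grey control box with a blue top plate, fixed to the table, 130 x 130 mm and 60 mm high, to the left or right of the sifter. Origin at the centre of its underside, z up. A green dot on its top lies towards the box's -x and marks 'run'; a red dot 1.2 rad clockwise of it marks 'stop'.
- selector_grip (a point): Where to grip the black selector knob on the control box: on its vertical axis, 95 mm above the table when the knob is up. A bar 46 mm long, 14 mm thick, 28 mm high, its top 9 mm above this point, stands on a 54 mm disc whose upper face is 19 mm below it. x lies along the bar, y across it; a white line on top points to -x. The point moves with the knob.
- selector_press (a joint): How far the knob is pressed down, in m: 0 up, 0.007 fully down. A spring pushes it up with 3.5 N at the top and 8.4 N at the bottom.
- selector_turn (a joint): How far the knob is turned clockwise from above, in rad: starts at 0 to 0.12 (run), end stop at 1.2 (stop). A catch blocks it beyond about 0.2 unless it is pressed down more than about 4 mm; past about 0.8 it can rise again. It turns with light friction (0.03 N m) and stays where it is left.
- sifter: Bench sifter, fixed: white base, blue walls, steel cover; 350 mm long (x), 180 mm wide (y), origin at the centre of its underside. Inside is a flat empty chamber, -165 to 165 mm in x, -80 to 80 mm in y, its sieve floor 80 mm above the table. The cover is 4 mm thick, underside at 137 mm, top at 141 mm; its opening reaches from -15 to 140 mm in x and -60 to 60 mm in y.
- opening (a point): Centre of the yellow-edged opening at the cover's upper face: 62.5 mm along +x from the sifter's origin, 141 mm up. Axes as the sifter's; the opening is 155 mm along x and 120 mm along y.
- paddle_center (a point): Centre of the loose wooden paddle (260 mm long, 60 to 120 g) lying flat on the sieve floor inside the sifter, roughly along the sifter's x: half-way along it, 10 mm above its underside. Its x axis runs along the paddle to the handle end, z is up. At first the blade end is far under the cover and the handle end is at or just under the opening's far (+x) edge.
- paddle: The same paddle; origin at mid-length on its underside, same axes. The handle, 16 mm wide and 20 mm high, reaches from -50 to +130 mm along x, with a red band near its end; the blade, 46 mm wide and 9 mm thick, from -130 to -45 mm, flush with the underside.
- paddle_handle_end (a point): Middle of the handle's end face, 130 mm along the paddle's +x from its centre.
- paddle_blade_end (a point): Middle of the blade's end edge, 130 mm along the paddle's -x from its centre and 4.5 mm above its underside.
- date_tub: White tub of dried dates, 140 x 140 x 85 mm, fixed, on the other side of the sifter from the control box. Origin at the centre of its underside.
- jar_a: Wide white jar, 64 dia x 105 mm, white cap, yellow label. Bystander, loose; origin at the middle of its underside.
- jar_b: White jar, 60 dia x 90 mm, black cap, yellow label. Bystander, loose; origin at the middle of its underside.
- jar_c: White bottle, 56 dia x 115 mm, white cap, blue label. Bystander, loose; origin at the middle of its underside.
- mug: Blue ceramic mug, 76 dia x 85 mm. Bystander, loose; origin at the middle of its underside.
- spoon: Steel spoon lying on the table. Bystander, loose; origin at the middle of its underside.
Things that resemble listed ones, but are neither listed nor needed, are in the scene too. What is shaped like the control but purple is not meant.

How it is judged:
On the way, in this order (a step that is already met when the one before it is completed fails the run):
1. the selector knob is pressed down (value of joint selector_press above 0.004 m), for 0.05 s.
2. the selector is turned clockwise to its stop and has sprung back up (value of joint selector_turn above 1 rad and value of joint selector_press below 0.002 m), for 0.2 s.
3. the paddle, held in the gripper, has come out through the opening: both its ends are above the cover (contact force between the fingers and paddle above 1 N and height (world z) of each of paddle_blade_end, paddle_handle_end above 0.15 m), for 0.1 s.
At the end, for the whole second after the job is handed in: The selector is turned more than 1.0 rad (of 1.2) and is up (less than 2 mm down); the gripper holds the paddle still (under 30 mm/s), both of its ends more than 34 mm above the sifter's cover, clear of the sifter (all of step 2 and height (world z) of each of paddle_blade_end, paddle_handle_end above 0.175 m and contact force between the fingers and paddle above 1 N and contact force between paddle and sifter below 0.05 N and linear speed of paddle below 0.03 m/s and angular speed of paddle below 0.2 rad/s); the arm keeps its last pose, push and grip.
It fails at once if the paddle is moved before the selector has been set to stop (distance of paddle from where it was at the start of the episode above 0.02 m and value of joint selector_turn below 1 rad).
It fails at once if a jar, the mug or the spoon is pushed more than 4 cm or a jar or the mug is tipped over (distance of any of jar_a, jar_b, jar_c, mug, spoon from where it was at the start of the episode above 0.04 m or angle between any of jar_a, jar_b, jar_c, mug's own z axis and vertical above 0.6 rad).
It also fails if it takes over 61 s, if anything falls off the work surface, if the arm or the gripper's body presses on something with over 40 N, if the wrist force passes 120 N, or if a joint passes its speed limit or range.

## Working session

There is one attempt and no reset: what is moved stays moved. The work goes in short steps, Python scripts to look and compute and a shell command to move; the robot and the scene stay as the last step left them, time stands still between calls to the robot, and variables do not carry over. Pictures are saved under pics/ and viewed, at most 10 in all, crops included, and the job is handed in when it is done.

```bash
ls; mkdir -p pics
python3 - <<'E'
from plant import monitor, eyes, r
import cv2, numpy as np
s=monitor.get_state(); print(s)
for n in ("top","side"):
    d=eyes.get_image(n); cv2.imwrite(f"pics/{n}0.png",d["img"][:,:,::-1]); np.savez(f"{n}0.npz",**d)
    print(n,d["K"],d["k1"],d["rvec"],d["tvec"])
E
```

```text
pics
{'time': 0.0, 'q': array([-1.37667716,  0.6001198 , -0.00255068,  1.60013141,  0.0018043 ,
        0.94289622, -0.07979259]), 'qd': array([ 0.00180368, -0.00091976,  0.00195727, -0.00094417, -0.00074703,
       -0.00068674,  0.00083439]), 'joint_efforts': array([ 2.61264931e-04, -7.65054059e+01,  1.49654802e+00, -2.52363950e+01,
       -5.25955902e-02,  1.67433667e-02,  1.36252092e-04]), 'eef_pos': array([0.19388713, 0.69838229, 0.40386294]), 'ee_rot': array([-3.14004653e+00,  1.41717074e-04,  2.87084818e+00]), 'wrist_force': array([ 0.72030218, -0.31169867, -0.12245041]), 'torque': array([ 0.01778281, -0.01353448, -0.029321  ]), 'grip_force': 0.0, 'grip_width': 0.9972051242535693}
top [[389.02013109   0.         259.96160436]
 [  0.         389.02013109 186.27880767]
 [  0.           0.           1.        ]] -0.12428447184397076 [ 2.1686635  -2.16684963  0.11267376] [0.01066274 0.49891802 1.3084571 ]
side [[456.08042781   0.         257.54641168]
 [  0.         456.08042781 185.58761605]
 [  0.           0.           1.        ]] -0.14524244510479037 [ 2.31471426 -0.85083785  0.30267668] [-0.39306976  0.31470579  1.20756423]
```

View pics/top0.png

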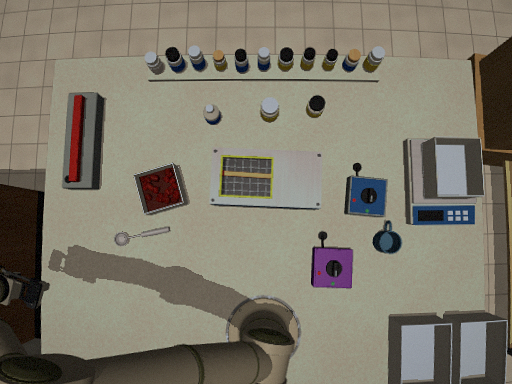

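View pics/side0.png

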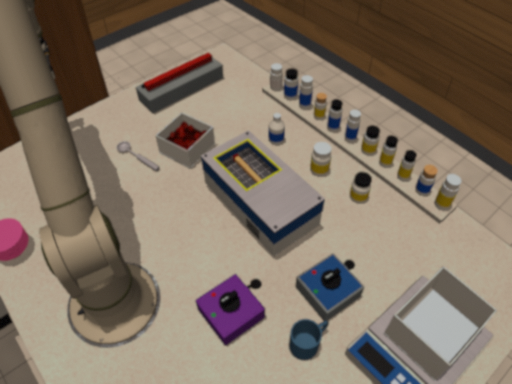

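```bash
cat > h.py <<'E'
import cv2, numpy as np
from plant import monitor, eyes, r
def load(n): return dict(np.load(n+".npz"))
def grab(n,tag):
    d=eyes.get_image(n); cv2.imwrite(f"pics/{n}{tag}.png",d["img"][:,:,::-1]); np.savez(f"{n}{tag}.npz",**d); return d
def rays(d,px):
    px=np.asarray(px,float).reshape(-1,1,2)
    u=cv2.undistortPoints(px,d["K"],np.array([float(d["k1"]),0,0,0])).reshape(-1,2)
    R=cv2.Rodrigues(d["rvec"])[0]; 
    return -R.T@d["tvec"].ravel(), np.c_[u,np.ones(len(u))]@R
def onz(d,px,z):
    c,v=rays(d,px); return c+v*((z-c[2])/v[:,2])[:,None]
def tri(d1,p1,d2,p2):
    c1,v1=rays(d1,p1);c2,v2=rays(d2,p2);v1,v2=v1[0],v2[0]
    t=np.linalg.lstsq(np.c_[v1,-v2],c2-c1,rcond=None)[0]
    a,b=c1+t[0]*v1,c2+t[1]*v2; return (a+b)/2,np.linalg.norm(a-b)
def proj(d,P): return cv2.projectPoints(np.asarray(P,float).reshape(-1,1,3),d["rvec"],d["tvec"],d["K"],np.array([float(d["k1"]),0,0,0]))[0].reshape(-1,2)
def mask(d,lo,hi,box):
    m=cv2.inRange(cv2.cvtColor(d["img"],cv2.COLOR_RGB2HSV),lo,hi); k=np.zeros_like(m); x0,y0,x1,y1=box; k[y0:y1,x0:x1]=m[y0:y1,x0:x1]; return k
def big(m): return max(cv2.findContours(m,cv2.RETR_EXTERNAL,cv2.CHAIN_APPROX_NONE)[0],key=cv2.contourArea).reshape(-1,2)
def rect(P): return cv2.minAreaRect(P[:,:2].astype(np.float32)*1000)
E
python3 - <<'E'
from h import *
np.set_printoptions(precision=4,suppress=True)
t=load("top0"); s=load("side0")
b=big(mask(t,(100,80,50),(120,255,255),(335,165,395,225))); print("box",rect(onz(t,b,.06)))
for n,lo,hi in (("green",(45,80,60),(80,255,255)),("red",(0,120,80),(8,255,255))):
    m=mask(t,lo,hi,(340,170,392,220)); q=np.argwhere(m)[:,::-1]; print(n,len(q),onz(t,[q.mean(0)],.061))
y=big(mask(t,(22,120,100),(34,255,255),(205,145,330,212))); print("yellow",rect(onz(t,y,.141)))
p=big(mask(t,(8,60,100),(21,255,255),(222,158,272,196))); P=onz(t,p,.10); print("paddle",rect(P),P.min(0),P.max(0))
a=cv2.resize(t["img"][155:225,330:400],None,fx=5.7,fy=5.7,interpolation=2)
c=cv2.resize(t["img"][145:215,205:275],None,fx=5.7,fy=5.7,interpolation=2)
e=cv2.resize(s["img"][245:325,285:365],None,fx=5,fy=5,interpolation=2);e=cv2.resize(e,(a.shape[1],)*2)
f=cv2.resize(s["img"][130:200,205:275],(a.shape[1],)*2)
g=np.r_[np.c_[a,e],np.c_[c,f]]; g=cv2.resize(g,(600,600)); cv2.imwrite("pics/crops.png",g[:,:,::-1])
E
```

```text
box ((464.07086181640625, -351.5655822753906), (117.97802734375, 116.78636169433594), 84.47301483154297)
green 9 [[ 0.4152 -0.3466  0.061 ]]
red 4 [[ 0.4509 -0.3026  0.061 ]]
yellow ((519.1574096679688, 55.08509063720703), (164.787353515625, 130.4708251953125), 87.57292175292969)
paddle ((530.6915893554688, 53.71650695800781), (150.06944274902344, 15.461894989013672), 86.05087280273438) [ 0.5215 -0.0215  0.1   ] [0.5411 0.1282 0.1   ]Traceback (most recent call last):
  File "<stdin>", line 13, in <module>
cv2.error: OpenCV(4.12.0) /io/opencv/modules/imgcodecs/src/loadsave.cpp:1058: error: (-215:Assertion failed) image.channels() == 1 || image.channels() == 3 || image.channels() == 4 in function 'imwrite_'
```

Run:
```python
from h import *
np.set_printoptions(precision=4,suppress=True)
t=load("top0"); s=load("side0")
z=lambda d,x,y,w:cv2.resize(d["img"][y:y+w,x:x+w],(300,300),interpolation=cv2.INTER_CUBIC)
g=np.vstack([np.hstack([z(t,330,155,70),z(s,290,240,80)]),np.hstack([z(t,205,145,75),z(s,200,130,75)])])
cv2.imwrite("pics/crops.png",g[:,:,::-1])
w=mask(t,(0,0,120),(180,70,255),(355,182,382,208)); q=np.argwhere(w)[:,::-1]; print("white",len(q),onz(t,q,.104)[:,:2])
k=mask(t,(0,0,0),(180,255,60),(355,182,384,208)); kb=big(k); print("knob",rect(onz(t,kb,.09)))
print(proj(t,[.464,-.3516,.095]))
```

```text
white 2 [[ 0.4592 -0.3503]
 [ 0.456  -0.3502]]
knob ((462.078857421875, -346.0500183105469), (50.7437858581543, 49.52997589111328), 89.87158203125)
[[370.5835 194.7725]]
```

View pics/crops.png

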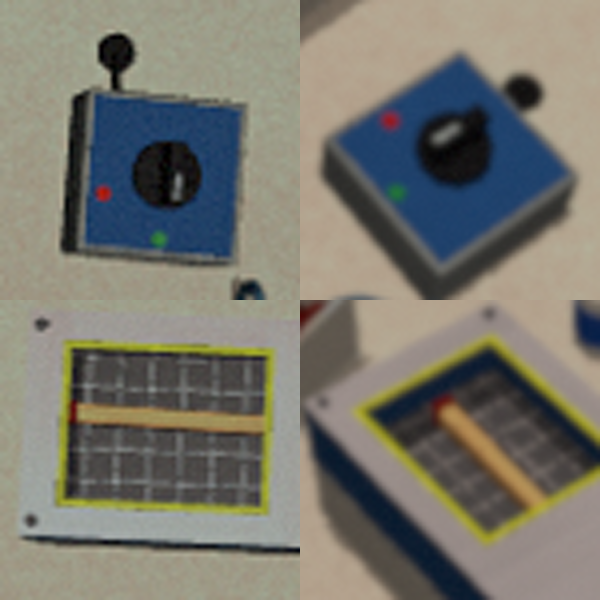

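The crops show the control box with its knob at about top px (369,196) and the green and red dots. There is a black ball lever behind it at top (357,167) / side (349,265). The paddle crosses the opening, with its red end at top px (222,172).

```bash
cat >> h.py <<'E'
from scipy.spatial.transform import Rotation as Ro
def delta(tip,yaw,reach=.167):
    """tool-frame shift (mm) and rz turn to put grasp point at tip, tool pointing straight down with given yaw"""
    s=monitor.get_state(); R=Ro.from_euler('xyz',s["ee_rot"]); T=Ro.from_euler('xyz',[np.pi,0,yaw])
    p=np.array(tip)+[0,0,reach]
    return np.round(R.inv().apply(p-s["eef_pos"])*1000,1), np.round((R.inv()*T).as_rotvec(),3)
E
python3 - <<'E'
from h import *
np.set_printoptions(precision=4,suppress=True)
t=load("top0"); s=load("side0")
print("lever",tri(t,[357.1,166.7],s,[349.2,264.5]))
print("red end",tri(t,[205+73*.25,145+112*.25],s,[200+138*.25,130+102*.25]), onz(t,[[222.7,173]],.1))
m=mask(t,(90,60,20),(125,255,255),(370,222,405,256)); print("mug",rect(onz(t,big(m),.085)))
for n,d,b in (("top",t,(210,155,230,190)),("side",s,(225,145,250,170))):
    q=mask(d,(0,130,50),(7,255,200),b); k=np.argwhere(q)[:,::-1]; print(n,len(k),k.mean(0),k.min(0),k.max(0),onz(d,k,.098).min(0),onz(d,k,.098).max(0))
k=mask(t,(0,0,0),(180,255,60),(355,182,384,208)); print("disc",rect(onz(t,big(k),.076)))
for y in (2.871,): print(delta((.53,.25,.237),y),delta((.53,-.1,.237),y),delta((.464,-.3516,.237),y))
E
```

```text
lever (array([ 0.5721, -0.3334,  0.0009]), np.float64(0.0012327613908702593))
red end (array([0.5334, 0.1305, 0.1039]), np.float64(0.0012613646135320148)) [[0.5345 0.1324 0.1   ]]
mug ((316.0186767578125, -411.0203857421875), (89.2249984741211, 95.83020782470703), 47.69457244873047)
top 3 [223. 173.] [223 171] [223 175] [0.5282 0.1315 0.098 ] [0.5414 0.1317 0.098 ]
side 8 [234.375 156.375] [233 154] [237 159] [0.5234 0.1267 0.098 ] [0.5462 0.1362 0.098 ]
disc ((463.20843505859375, -350.0028076171875), (51.30616760253906, 50.07889938354492), 89.8714370727539)
(array([-443.8, -342.2,    0.5]), array([-0.001,  0.   , -0.   ])) (array([-537.4, -679.5,    0.9]), array([-0.001,  0.   , -0.   ])) (array([-541.1, -939.5,    1.3]), array([-0.001,  0.   , -0.   ]))
```

```bash
python3 -m handwheel '[[-48,-37,0,0,0,0,1],[-96,-74,0,0,0,0,1],[-144,-111,0,0,0,0,1],[-192,-148,0,0,0,0,1],[-240,-185,0,0,0,0,1]]'; python3 -m handwheel '[[-48,-37,0,0,0,0,1],[-96,-74,0,0,0,0,1],[-144,-111,0,0,0,0,1],[-192,-148,0,0,0,0,1],[-204,-157,0,0,0,0,1]]'
python3 -m handwheel '[[-16,-60,0,0,0,0,1],[-32,-119,0,0,0,0,1],[-48,-178,0,0,0,0,1],[-64,-238,0,0,0,0,1],[-80,-297,0,0,0,0,1]]'
python3 - <<'E'
from h import *
print(monitor.get_state()["q"],delta((.4636,-.3508,.16),3.01))
E
```

```text
time: 0.72
eef_pos: [0.3767, 0.4544, 0.4046]
ee_rot: [-3.141, 0.0, 2.871]
wrist_force: [1.3, 0.1, -0.8]
grip_width: 0.999
grip_force: 0.0
time: 1.35
eef_pos: [0.5324, 0.2462, 0.4045]
ee_rot: [-3.14, 0.001, 2.865]
wrist_force: [-0.2, 0.9, -0.2]
grip_width: 1.001
grip_force: 0.0
time: 1.98
eef_pos: [0.5277, -0.0581, 0.4047]
ee_rot: [3.141, 0.0, 2.872]
wrist_force: [1.1, -0.1, -0.1]
grip_width: 1.0
grip_force: 0.0
[-0.02865121  0.36773287  0.0423519   2.04483317 -0.02356222  0.72933015
  1.33006222] (array([ -16. , -299.2,   77.6]), array([ 0.   ,  0.   , -0.138]))
```

```bash
python3 -m handwheel '[[-3,-60,0,0,0,-0.05,0.6],[-6,-120,20,0,0,-0.1,0.6],[-10,-180,40,0,0,-0.138,0.6],[-13,-240,60,0,0,-0.138,0.6],[-16,-299,77,0,0,-0.138,0.6]]'; python3 -m handwheel '[[0,0,0,0,0,0,0.6],[0,0,0,0,0,0,0.6]]'
python3 - <<'E'
from h import *
grab("side","1"); t=grab("top","1"); s=load("side1")
z=lambda d,x,y,w:cv2.resize(d["img"][y:y+w,x:x+w],(400,400),interpolation=cv2.INTER_CUBIC)
cv2.imwrite("pics/c1.png",np.hstack([z(t,325,150,80),z(s,270,210,110)])[:,:,::-1])
print(delta((.4636,-.3508,.097),3.01),monitor.get_state()["q"])
E
```

```text
time: 2.6
eef_pos: [0.4638, -0.349, 0.3273]
ee_rot: [3.141, 0.0, 3.011]
wrist_force: [0.2, -0.3, -0.1]
grip_width: 0.601
grip_force: 0.0
time: 2.85
eef_pos: [0.4641, -0.3474, 0.3278]
ee_rot: [3.14, -0.0, 3.009]
wrist_force: [0.0, 0.6, -0.5]
grip_width: 0.599
grip_force: 0.0
(array([ 0.5, -4.5, 64.4]), array([0.001, 0.   , 0.002])) [ 0.53320771  0.52333652  0.01425208  2.00844383 -0.01406447  0.60980444
  1.9978317 ]
```

View pics/c1.png

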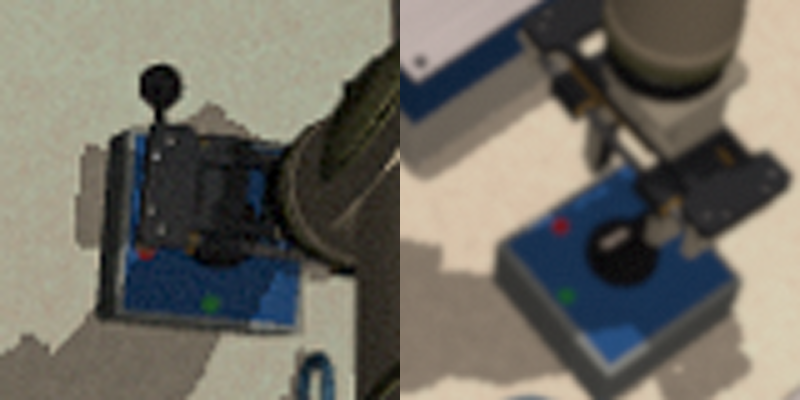

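The view shows the fingers straddling the knob axis (side crop, fingers at about (600,150) and (655,230)), with the knob below at (615,240). I'll go down and grip.

```bash
python3 -m handwheel '[[0,-3,30,0,0,0,0.6],[0,-3,55,0,0,0,0.6],[0,-3,63,0,0,0,0.6],[0,-3,63,0,0,0,0.6]]'; python3 -m handwheel '[[0,0,0,0,0,0,0],[0,0,0,0,0,0,0],[0,0,0,0,0,0,0],[0,0,0,0,0,0,0],[0,0,0,0,0,0,0]]'
```

```text
time: 3.45
eef_pos: [0.4639, -0.3504, 0.2654]
ee_rot: [3.141, -0.0, 3.01]
wrist_force: [-1.4, -0.1, 1.0]
grip_width: 0.607
grip_force: 0.0
time: 4.08
eef_pos: [0.4633, -0.3513, 0.2653]
ee_rot: [3.142, 0.0, 3.009]
wrist_force: [-0.5, -0.4, 1.5]
grip_width: 0.147
grip_force: 29.9
```

```bash
python3 -m handwheel '[[0,0,4,0,0,0,0],[0,0,8,0,0,0,0],[0,0,8,0,0,0,0],[0,0,8,0,0,0,0]]'
```

```text
time: 4.58
eef_pos: [0.4633, -0.3512, 0.2579]
ee_rot: [-3.141, 0.001, 3.009]
wrist_force: [-2.5, 3.1, 14.8]
grip_width: 0.151
grip_force: 30.0
```

```bash
python3 -m handwheel '[[0,0,0,0,0,0.15,0],[0,0,0,0,0,0.3,0],[0,0,0,0,0,0.45,0],[0,0,0,0,0,0.6,0],[0,0,0,0,0,0.6,0]]'; python3 -m handwheel '[[0,0,0,0,0,0.15,0],[0,0,0,0,0,0.3,0],[0,0,0,0,0,0.45,0],[0,0,0,0,0,0.58,0],[0,0,0,0,0,0.58,0]]'
python3 - <<'E'
from h import *
print(monitor.get_state()["torque"])
E
```

```text
time: 5.2
eef_pos: [0.4638, -0.3503, 0.2579]
ee_rot: [3.14, -0.0, 2.408]
wrist_force: [-1.2, 6.0, 15.9]
grip_width: 0.146
grip_force: 30.0
time: 5.82
eef_pos: [0.4647, -0.3498, 0.2579]
ee_rot: [3.139, -0.001, 1.83]
wrist_force: [2.0, 7.9, 14.9]
grip_width: 0.149
grip_force: 30.0
[ 1.75957102 -0.40365747  0.18720934]
```

```bash
python3 -m handwheel '[[0,0,0,0,0,0.05,0],[0,0,0,0,0,0.05,0]]'
python3 - <<'E'
from h import *
print(monitor.get_state()["torque"])
E
python3 -m handwheel '[[0,0,-4,0,0,0.0,0],[0,0,-8,0,0,0.0,0],[0,0,-8,0,0,0.0,0],[0,0,-8,0,0,0.0,0]]'; python3 -m handwheel '[[0,0,0,0,0,0,0.5],[0,0,0,0,0,0,0.5],[0,0,0,0,0,0,0.5],[0,0,0,0,0,0,0.5]]'; python3 -m handwheel '[[0,0,-40,0,0,0,0.5],[0,0,-90,0,0,0,0.5],[0,0,-130,0,0,0,0.5]]'
python3 - <<'E'
from h import *
print(delta((.53,.05,.28),1.501))
E
```

```text
time: 6.08
eef_pos: [0.4647, -0.3498, 0.2579]
ee_rot: [3.139, -0.001, 1.782]
wrist_force: [2.8, 7.8, 15.1]
grip_width: 0.151
grip_force: 30.7
[ 1.638883   -0.40322693  0.61549819]
time: 6.58
eef_pos: [0.4648, -0.3497, 0.265]
ee_rot: [3.14, -0.001, 1.783]
wrist_force: [4.5, 5.3, 3.1]
grip_width: 0.15
grip_force: 30.7
time: 7.08
eef_pos: [0.4631, -0.3515, 0.2651]
ee_rot: [-3.141, 0.0, 1.778]
wrist_force: [-0.3, 0.3, -0.2]
grip_width: 0.486
grip_force: 0.0
time: 7.45
eef_pos: [0.463, -0.3515, 0.3969]
ee_rot: [3.141, 0.001, 1.778]
wrist_force: [0.5, 0.6, 0.4]
grip_width: 0.499
grip_force: 0.0
(array([379. , 148.2, -50.3]), array([0.   , 0.001, 0.277]))
```

```bash
python3 -m handwheel '[[50,20,-10,0,0,0.06,0.5],[108,42,-10,0,0,0.12,0.5],[166,65,-10,0,0,0.18,0.5],[224,88,-10,0,0,0.24,0.5],[282,110,-10,0,0,0.277,0.5]]'
python3 - <<'E'
from h import *
print(delta((.5339,.10,.20),1.501))
E
```

```text
time: 8.07
eef_pos: [0.5127, -0.0507, 0.4053]
ee_rot: [3.141, -0.0, 1.5]
wrist_force: [1.0, 0.5, -0.7]
grip_width: 0.497
grip_force: 0.0
(array([151.9,  10.4,  38.4]), array([ 0.001, -0.   , -0.001]))
```

```bash
python3 -m handwheel '[[55,4,5,0,0,0,0.5],[110,8,15,0,0,0,0.5],[152,10,25,0,0,0,0.5],[152,10,38,0,0,0,0.5],[152,10,38,0,0,0,0.5]]'
python3 - <<'E'
from h import *
grab("side","2"); t=grab("top","2"); s=load("side2")
z=lambda d,x,y,w:cv2.resize(d["img"][y:y+w,x:x+w],(400,400),interpolation=cv2.INTER_CUBIC)
cv2.imwrite("pics/c2.png",np.hstack([z(s,300,250,80),z(s,190,90,110)])[:,:,::-1])
print(delta((.5339,.10,.104),1.501),proj(s,[.5339,.1,.2]),proj(s,[.5339,.1,.18]))
E
```

```text
time: 8.7
eef_pos: [0.5327, 0.0977, 0.3664]
ee_rot: [-3.14, 0.001, 1.501]
wrist_force: [0.1, 1.1, 1.0]
grip_width: 0.502
grip_force: 0.0
(array([ 3.4,  0.6, 96.4]), array([ 0.   ,  0.001, -0.001])) [[239.90567157 138.25022977]] [[240.1410107  143.15335514]]
```

View pics/c2.png

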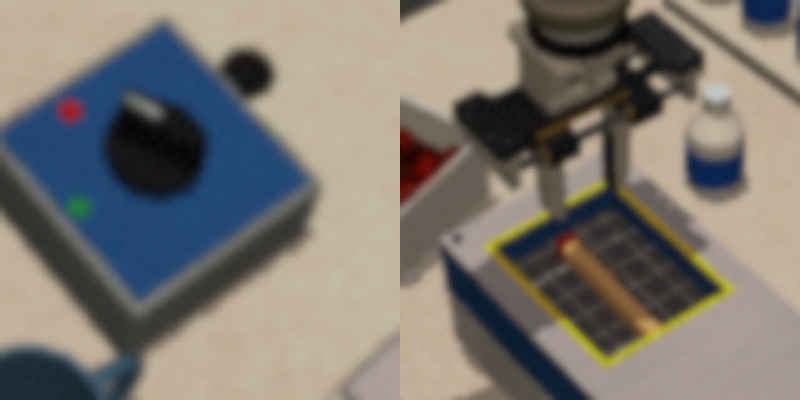

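The knob line now points at the red dot. The fingers straddle the paddle line inside the opening (fingertips at about side px (242,145)), so I'll descend.

```bash
python3 -m handwheel '[[2,0,40,0,0,0,0.5],[3,0,75,0,0,0,0.5],[3,0,90,0,0,0,0.5],[3,0,96,0,0,0,0.5],[3,0,96,0,0,0,0.5]]'; python3 -m handwheel '[[0,0,0,0,0,0,0],[0,0,0,0,0,0,0],[0,0,0,0,0,0,0],[0,0,0,0,0,0,0],[0,0,0,0,0,0,0]]'
```

```text
time: 9.43
eef_pos: [0.5337, 0.1008, 0.2718]
ee_rot: [3.141, -0.0, 1.501]
wrist_force: [0.2, 0.3, 0.2]
grip_width: 0.499
grip_force: 0.0
time: 10.05
eef_pos: [0.5334, 0.1014, 0.2714]
ee_rot: [3.141, -0.0, 1.502]
wrist_force: [0.5, 0.5, 4.4]
grip_width: 0.167
grip_force: 30.0
```

```bash
python3 -m handwheel '[[0,0,-3,0,0,0,0],[-12,0,-3,0,0,0,0],[-25,0,-3,0,0,0,0],[-25,0,-3,0,0,0,0]]'; python3 -m handwheel '[[-12,0,-13,0,0.059,0,0],[-24,0,-25,0,0.118,0,0],[-38,0,-37,0,0.177,0,0],[-51,0,-48,0,0.2356,0,0],[-51,0,-48,0,0.2356,0,0]]'
python3 - <<'E'
from h import *
s=grab("side","3")
cv2.imwrite("pics/c3.png",cv2.resize(s["img"][60:220,150:330],(675,600),interpolation=cv2.INTER_CUBIC)[:,:,::-1])
E
```

```text
time: 10.55
eef_pos: [0.5314, 0.0746, 0.2742]
ee_rot: [-3.141, 0.001, 1.499]
wrist_force: [-1.3, 0.1, -0.1]
grip_width: 0.171
grip_force: 30.0
time: 11.18
eef_pos: [0.5282, 0.0239, 0.3228]
ee_rot: [3.14, -0.236, 1.499]
wrist_force: [0.6, 0.7, -1.5]
grip_width: 0.169
grip_force: 30.0
```

View pics/c3.png

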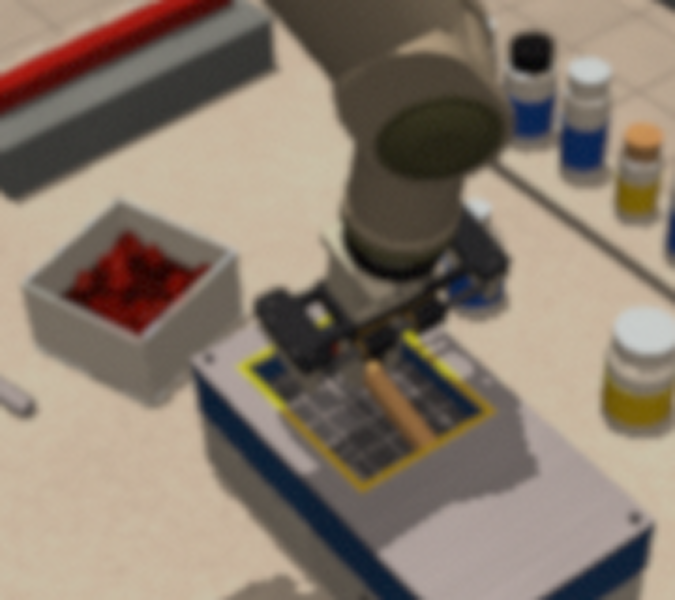

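The paddle is held and tilted. It lies under the gripper from crop (370,365) to (430,445), and the wrist force is near zero, so I'll draw it along its own axis.

```bash
python3 -m handwheel '[[15,0,0,0,0,0,0],[30,0,0,0,0,0,0],[45,0,0,0,0,0,0],[60,0,0,0,0,0,0],[70,0,0,0,0,0,0]]'
python3 - <<'E'
from h import *
s=grab("side","4")
cv2.imwrite("pics/c4.png",cv2.resize(s["img"][60:220,150:330],(675,600),interpolation=cv2.INTER_CUBIC)[:,:,::-1])
E
```

```text
time: 11.85
eef_pos: [0.5328, 0.095, 0.3387]
ee_rot: [3.141, -0.236, 1.503]
wrist_force: [0.2, -0.0, -0.7]
grip_width: 0.166
grip_force: 30.0
```

View pics/c4.png

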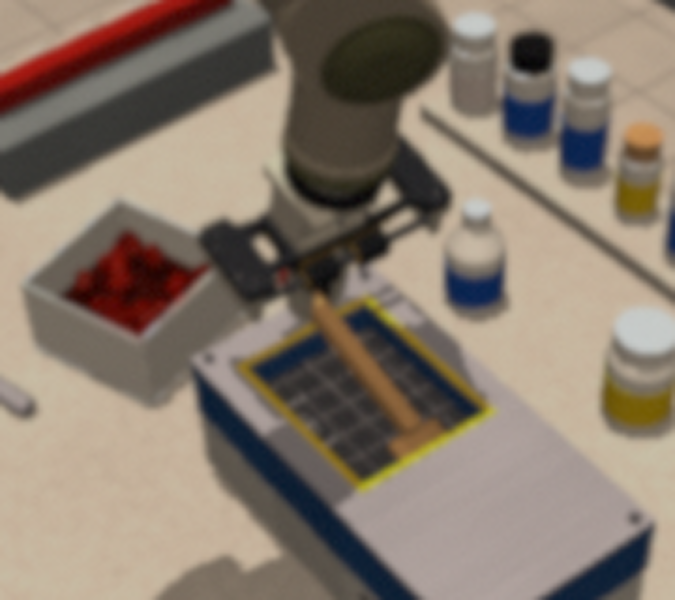

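The paddle has slid out cleanly, and the blade's shoulder is now inside the opening at crop (415,440). I'll draw it a further 90 mm, then lift.

```bash
python3 -m handwheel '[[18,0,-1,0,0,0,0],[36,0,-3,0,0,0,0],[54,0,-4,0,0,0,0],[72,0,-5,0,0,0,0],[90,0,-5,0,0,0,0]]'; python3 -m handwheel '[[10,0,-10,0,0,0,0],[15,0,-25,0,0,0,0],[20,0,-50,0,0,0,0],[20,0,-75,0,0,0,0],[20,0,-100,0,0,0,0]]';  python3 -m handwheel '[[0,0,-15,0,0,0,0],[0,0,-25,0,0,0,0],[0,0,-30,0,0,0,0],[0,0,-30,0,0,0,0],[0,0,-30,0,0,0,0]]'
python3 - <<'E'
from h import *
s=grab("side","5")
cv2.imwrite("pics/c5.png",cv2.resize(s["img"][20:220,130:330],(600,600),interpolation=cv2.INTER_CUBIC)[:,:,::-1])
E
```

```text
time: 12.52
eef_pos: [0.5388, 0.18, 0.3646]
ee_rot: [3.141, -0.235, 1.501]
wrist_force: [0.2, 0.7, -0.7]
grip_width: 0.167
grip_force: 30.0
time: 13.15
eef_pos: [0.5384, 0.1745, 0.4681]
ee_rot: [3.141, -0.236, 1.501]
wrist_force: [0.6, -0.1, 0.0]
grip_width: 0.167
grip_force: 30.0
time: 13.78
eef_pos: [0.5379, 0.1689, 0.4948]
ee_rot: [-3.141, -0.235, 1.502]
wrist_force: [-0.4, 1.0, -0.6]
grip_width: 0.168
grip_force: 30.0
```

View pics/c5.png

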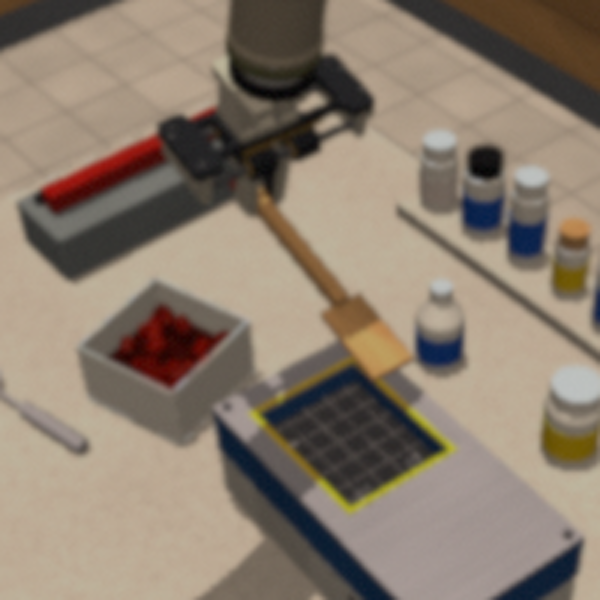

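The paddle is clear of the cover, with its blade end at about crop (395,365), and still in the grip. I'll check its height and hand in.

Run:
```python
from h import *
s=load("side5"); P=monitor.get_state()
R=Ro.from_euler('xyz',P["ee_rot"]); B=P["eef_pos"]+R.apply([-.229,0,.167+.02])
b=proj(s,B); print(B,b,"seen ~(262,142)",P["grip_force"],np.abs(P["qd"]).max())
if np.linalg.norm(b-[262,142])<10 and B[2]>.2: print(r.sign_off())
```

```text
[ 0.52537272 -0.00986658  0.25960191] [[262.32898618 145.32341456]] seen ~(262,142) 29.953952729701996 0.002612930142989063
the job is handed in; nothing more can be done
None
```

The selector is turned to its stop and has sprung back up. The paddle is out of the sifter and held still in the gripper, its lower (blade) end about 12 cm above the cover, and the job is handed in; I did not get a verdict back.

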